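Put the rinsed beaker on the dryer and set its dial

ROBOT

A 6-joint arm with a two-finger parallel gripper is mounted at the origin on the work surface. World frame = base frame: x ahead of the robot, y to its left, z up, the work surface at z = 0. Lengths are in m, angles in rad, forces in N, time in s.
With the tool pointing down it reaches from about 0.4 to 0.925 m from the base axis. Payload 12.5 kg.
Tool frame: the origin (TCP) lies midway between the tips of the shut fingers; the grasp point (between the pads) lies hold_point_z behind it (hold_point_z is the distance from the TCP to the grasp point, in m); z points along the fingers, y is the line along which they close (so a half turn about z gives the same grasp; the last joint's range is limited). The gripper opens to 95 mm and grips with 3 to 60 N. Pads are 20 mm wide; open, the fingers measure 119 mm over their backs; the gripper's body (75 mm by 180 mm) begins 59 mm behind the grasp point.
Start: joints at [-1.348, 0.491, 1.559, -0, 1.092, -0.106], TCP at [0.202, -0.592, 0.215] pointing down, gripper open.
Joint ranges: [-3.1, 3.1], [-0.84, 2.19], [0.05, 2.79], [-1.13, 4.28], [0.06, 2.93], [-2.69, 2.69]. Speed limits (rad/s): [2.22, 2.22, 2.79, 3.14, 3.14, 3.14].

INTERFACE

Orientations are given as a unit quaternion [x, y, z, w].
In Python, from plant import * gives the robot as it stands.
- The arm moves only by the tool apply_moves, never from a script. Its argument "commands" is a list of rows, each an object with "xyz": the shift along the tool's x, y, z normalised to -1 to 1, where 1 is 0.3 m, a list of three; "angular": the turn, a rotation vector about the tool's x, y, z normalised to -1 to 1, where 1 is 180 degrees, a list of three; "claw": the finger opening in mm, from 0 to 95.1. In form: [{"xyz": [dx, dy, dz], "angular": [wx, wy, wz], "claw": claw}, ...]. A call has 1 to 12 rows; each row is the pose to reach, as a shift and turn from the pose commanded when the call began, along the tool's axes at that moment, turning the shorter way round; what a row does not reach only later rows make up. A row lasts 1/10 s, in which the tool goes at most 50 mm and 8.59 degrees, less where a joint would pass 70% of its speed; a pose out of reach is approached as far as the arm can. A call with a number of a shift or a turn outside -1 to 1 is refused whole. A call with a gripper value outside its range is refused whole. The fingers move at their own pace and stop on an object; "force" is the grip in N (left out, the last holds). Time passes only in rows, so rows that repeat a pose let the fingers close. It gives the time, the measured TCP pose, the force, the opening and the grip force at its end, in the units of the state.
- get_obs(): the state, without advancing time (a new reading comes with each control period).
- grab_frame(name): name is "scene" or "top"; returns the picture (400x640x3 uint8, red, green, blue); there is no depth.
- camera_model(name): a dict with "vfov" (degrees; the focal length in pixels is half the picture's height over the tangent of half this angle, whatever the lens; pixels are square), "cx", "cy" (the principal point, pixels), "dist" ([k1, k2, p1, p2, k3] as OpenCV has them; the pictures are not rectified), "extrinsics" (4x4, takes a point from world to camera coordinates). Camera axes: x right, y up, looking along -z (the intrinsics and any distortion apply to the point x, -y, -z); pixel columns grow to the right and rows downward; lengths in m; the calibration is good to about 2 mm. A picture is of the moment at which its call begins. camera_model takes no time and is no camera call.
- hand_in(): hands the job in; it is judged then, once.
The state is a dict: "clock": time; "joint_pos": joint angles; "joint_vel": joint speeds; "joint_torque": joint torques, N m; "tcp_pos": TCP position; "ee_rot": TCP orientation; "ft_force": force on the tool from outside, world axes, zero at the start; "ft_torque": the same for the moment, N m; "width": opening from 0.0 (shut) to 1.0 (fully open); "grasp_force": force on a finger pad.
Only numpy, scipy, OpenCV 4.12 (cv2) and the standard library are available. Lean on these libraries where they do the work, as an engineer would, in place of code of your own. Each camera call takes 0.05 s, during which the arm holds its last target. There are 200 camera calls.

TASK

Take the rinsed blue beaker from the sloping draining cradle and lower it, mouth down, over the free peg of the warm-air dryer until its rim rests on the deck; do not drop it. Once it stands there and you have let go, turn the dryer's black dial until its white pointer is in line with the red marker on the scale. Leave everything else where it is.

Things in the scene. Friction and masses are not known exactly. Their poses are not given: they have to be found in the camera images.
- beaker: blue plastic beaker, a straight cylinder 60 mm outside diameter, 130 mm long, 3 mm wall, open at one end; about 90 g. Origin at the centre of its closed bottom's outside, its z axis runs along the beaker to the mouth. At the start it lies in the cradle, its mouth sloping down 35 degrees along the cradle's -x, its middle 85 mm above the table; both sides are free for fingers
- beaker_rim (a point): centre of the beaker's mouth, 130 mm from its bottom along its z axis
- cradle: fixed draining cradle: white base 150 x 75 x 8 mm with two steel rails (10 mm thick, 40 mm apart, up to 101 mm high) sloping down 35 degrees to its -x side, and a low stop bar at the lower end. Origin at the centre of the base's underside, z up
- dryer: fixed white warm-air dryer, box 250 x 250 mm, flat deck 60 mm above the table. Origin at the centre of its underside, z up; the dial lies 62 mm from the centre towards its -x (front) side, the two pegs stand 68 mm towards its +x side, 65 mm to either side
- peg_free: fixed steel drying peg with no beaker on it, 90 mm tall, 36 mm diameter up to 30 mm, tapering to 20 mm diameter at 85 mm, rounded off above. Origin on the deck at the foot of its axis, z up. A black disc 80 mm across lies flat round its foot
- peg_taken: the same kind of peg, 130 mm from the free one, covered by the white beaker. Origin on the deck at the foot of its axis
- dial (a joint): angle of the dial in rad, 0 to 4.71, grows as it is turned clockwise seen from above; it stays where it is left
- dial_grip (a point): point on the dial's upright axis, 30 mm above the deck, in the middle of its grip bar. The bar is 62 mm long, 14 mm thick and stands from 12 to 40 mm above the deck, on a round skirt of 72 mm diameter whose top is 12 mm above the deck; the bar lies along the line from this point to dial_tip
- dial_tip (a point): outer end of the white pointer on the dial, 36 mm from the dial's axis, 12 mm above the deck; the white line runs from the dial's middle to this end of the bar only
- mark (a point): point 36 mm from the dial's axis in the direction of the red marker, 12 mm above the deck; the dial is set when dial_tip is here
- setmark: red marker lying on the white scale, 38 to 59 mm from the dial's axis. Origin on the dial's axis at deck height; its x axis points from the dial's axis to the marker. Always clockwise of the dial's start
- neighbour: white beaker, 60 mm diameter, 115 mm tall, already upside down on the other peg; leave it. Origin at the centre of its closed bottom, now its top
- bottle: white bottle with blue cap, 56 mm diameter, 160 mm tall, upright beside the cradle; leave it. Origin at its underside
- jar: clear jar with red cap, 60 mm diameter, 70 mm tall, in front of the cradle's low end; leave it. Origin at its underside
- vial: amber jar with yellow cap, 42 mm diameter, 60 mm tall, on the front corner of the dryer deck about 93 mm from the dial axis; leave it. Origin at its underside

How it is judged:
On the way, in this order (a step that is already met when the one before it is completed fails the run):
1. the blue beaker stands upside down over the free peg, its rim on the deck, let go (horizontal distance between beaker_rim and peg_free below 0.014 m and z of beaker_rim in the frame of peg_free below 0.006 m and angle between beaker's own z axis and vertical above 3 rad and linear speed of beaker below 0.03 m/s and contact force between the fingers and beaker below 0.1 N), for 0.2 s.
2. after that, the dial's pointer is turned to the red marker (horizontal distance between dial_tip and mark below 0.0045 m), for 0.2 s.
At the end, for the whole second after the job is handed in: The blue beaker stands upside down over the free peg (mouth centre within 14 mm of the peg's axis, rim no more than 6 mm above the deck, within 8 degrees of upright), released and at rest, and the dial's pointer tip is within 4.5 mm (about 7 degrees) of the red marker's line (all of step 1 and horizontal distance between dial_tip and mark below 0.0045 m); the robot touches nothing.
It fails at once if another thing on the table is shifted by more than 25 mm (distance of any of neighbour, bottle, jar, vial from where it was at the start of the episode above 0.025 m).
It fails at once if the beaker is dropped or thrown: it moves faster than 0.6 m/s with no finger on it (linear speed of beaker above 0.6 m/s and contact force between the fingers and beaker below 0.05 N).
It also fails if it takes over 72 s, if anything falls off the work surface, if the arm or the gripper's body presses on something with over 40 N, if the wrist force passes 120 N, or if a joint passes its speed limit or range.

## Working session

There is one attempt and no reset: what is moved stays moved. The work goes in short steps, Python scripts to look and compute and a tool call to move; the robot and the scene stay as the last step left them, time stands still between calls to the robot, and variables do not carry over. Pictures are saved under pics/ and viewed, at most 10 in all, crops included, and the job is handed in when it is done.

Besides the shell and the picture viewer there is one more tool, called after "Call:" in YAML: its name, and indented under it one key for each argument. apply_moves: Moves the arm, as the interface text tells. Its arguments: {"type":"object","properties":{"commands":{"type":"array","items":{"type":"object","properties":{"xyz":{"type":"array","items":{"type":"number"}},"angular":{"type":"array","items":{"type":"number"}},"claw":{"type":"number"}}}},"force":{"type":"number"}},"required":["commands"]}

```bash
ls; mkdir -p pics
python3 - <<'E'
from plant import *
import cv2,json
o=get_obs(); print({k:o[k] for k in('clock','tcp_pos','ee_rot','width')})
try: print(hold_point_z)
except Exception as e: print(e)
for n in('scene','top'):
    im=grab_frame(n); cv2.imwrite(f'pics/{n}0.png',im[:,:,::-1]); print(n,camera_model(n))
E
```

```text
pics
{'clock': 0.0, 'tcp_pos': array([ 0.20176591, -0.59127604,  0.21405297]), 'ee_rot': array([ 9.86518276e-01,  1.63650142e-01, -4.99690621e-05, -5.65632901e-04]), 'width': 0.9995703154121384}
0.0188
scene {'vfov': 55.80850252150701, 'cx': 319.4159620729428, 'cy': 198.90260146327856, 'dist': array([-0.00528858,  0.        ,  0.        ,  0.        ,  0.        ]), 'extrinsics': array([[-0.819209  ,  0.57326863,  0.01611501,  0.41056025],
       [-0.37504235, -0.55677589,  0.74117734,  0.09479703],
       [ 0.43386617,  0.60113534,  0.67111583, -1.20757142],
       [ 0.        ,  0.        ,  0.        ,  1.        ]])}
top {'vfov': 51.79370249332075, 'cx': 319.03911266308774, 'cy': 200.78350781467742, 'dist': array([-0.01529025,  0.        ,  0.        ,  0.        ,  0.        ]), 'extrinsics': array([[-0.00794994, -0.99964442, -0.02545262, -0.00840962],
       [ 0.99380083, -0.01072098,  0.11065702, -0.51098092],
       [-0.11089055, -0.02441512,  0.99353268, -0.89237319],
       [ 0.        ,  0.        ,  0.        ,  1.        ]])}
```

View pics/scene0.png

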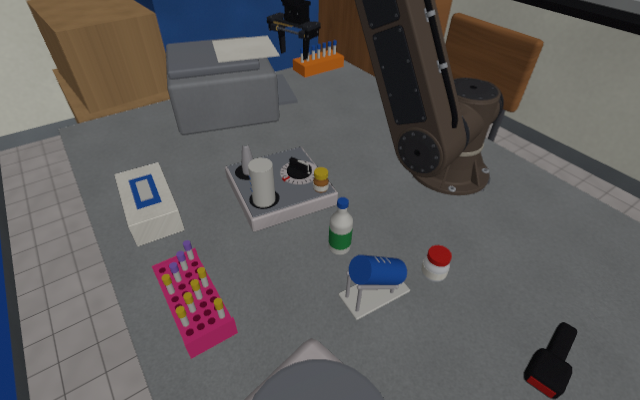

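View pics/top0.png

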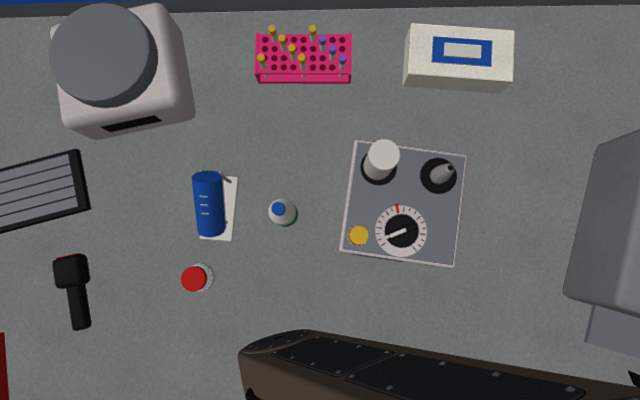

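The top view shows the beaker at (208,203), the free peg foot at (438,176), the dial at (400,230) with its pointer to the lower left, and the red mark at (397,209). The vial is at (359,235), the bottle at (280,210) and the jar at (195,278). The scene view confirms the beaker's mouth slopes towards the robot.

```bash
cat > h.py <<'E'
import numpy as np, cv2
from plant import *
def K(n):
    m=camera_model(n); f=200/np.tan(np.radians(m['vfov']/2))
    return np.array([[f,0,m['cx']],[0,f,m['cy']],[0,0,1]]),np.array(m['dist']),np.array(m['extrinsics'])
def ray(n,uv):
    k,d,E=K(n); p=cv2.undistortPoints(np.array(uv,float).reshape(-1,1,2),k,d).reshape(-1,2)
    v=np.c_[p[:,0],-p[:,1],-np.ones(len(p))]@E[:3,:3]
    return -E[:3,:3].T@E[:3,3], v/np.linalg.norm(v,axis=1)[:,None]
def onz(n,uv,z):
    c,v=ray(n,uv); return c+v*((z-c[2])/v[:,2])[:,None]
def proj(n,P):
    k,d,E=K(n); P=np.atleast_2d(P)@E[:3,:3].T+E[:3,3]
    return cv2.projectPoints(P*[1,-1,-1],np.zeros(3),np.zeros(3),k,d)[0].reshape(-1,2)
def mask(im,h0,h1,s,v,roi,vmax=255):
    hsv=cv2.cvtColor(im,cv2.COLOR_RGB2HSV); m=cv2.inRange(hsv,(h0,s,v),(h1,255,vmax)); o=np.zeros_like(m)
    x0,y0,x1,y1=roi; o[y0:y1,x0:x1]=m[y0:y1,x0:x1]; return o
def big(m):
    c=cv2.findContours(m,cv2.RETR_EXTERNAL,cv2.CHAIN_APPROX_NONE)[0]; return max(c,key=cv2.contourArea)
E
cat > m1.py <<'E'
from h import *
np.set_printoptions(precision=4,suppress=True)
T=cv2.imread('pics/top0.png')[:,:,::-1].copy(); S=cv2.imread('pics/scene0.png')[:,:,::-1].copy()
N=[]
for n,im,roi in(('top',T,(180,160,235,245)),('scene',S,(340,248,415,292))):
    c=big(mask(im,100,130,120,40,roi)); r=cv2.minAreaRect(c); b=cv2.boxPoints(r); print(n,r)
    e=sorted([(np.linalg.norm(b[i]-b[i-1]),i) for i in range(4)])[:2]
    p=[(b[i]+b[i-1])/2 for _,i in e]; print(n,'ends',p,'mid85',onz(n,[r[0]],.085))
    _,v=ray(n,p); N.append(np.cross(v[0],v[1]))
d=np.cross(*N); print('axis from 2 views',d/np.linalg.norm(d))
for n_ in N:
    A,B,C=n_/np.linalg.norm(n_); R=np.hypot(A,B)
    ph=np.arctan2(B,A); q=np.arccos(np.clip(-C*np.tan(np.radians(35))/R,-1,1)); print('mouth yaw candidates deg',np.degrees([ph+q,ph-q]))
c=big(mask(T,0,8,150,80,(390,200,405,217))|mask(T,172,180,150,80,(390,200,405,217))); M=cv2.moments(c)
mk=onz('top',[[M['m10']/M['m00'],M['m01']/M['m00']]],.061); print('mark',mk)
for nm,roi,h,z in(('vial',(345,222,372,248),(18,35),.12),('bottlecap',(268,198,290,218),(100,130),.16),('jar',(178,262,207,292),(0,10),.07)):
    (x,y),r=cv2.minEnclosingCircle(big(mask(T,h[0],h[1],100,60,roi))); print(nm,x,y,r,onz('top',[[x,y]],z))
# dryer: deck corners from grey/white blob
hsv=cv2.cvtColor(T,cv2.COLOR_RGB2HSV)
def dark(roi): return mask(T,0,180,0,0,roi,60)
for nm,roi,z in(('disc',(415,152,462,200),.06),('skirt',(378,208,425,255),.072)):
    c=big(dark(roi)); (x,y),r=cv2.minEnclosingCircle(cv2.convexHull(c)); print(nm,x,y,r,onz('top',[[x,y]],z))
cr=cv2.resize(T[135:275,330:475],None,fx=4,fy=4,interpolation=cv2.INTER_CUBIC); cv2.imwrite('pics/dry.png',cr[:,:,::-1])
E
python3 m1.py
```

```text
top ((208.0287628173828, 203.43142700195312), (65.52123260498047, 29.53444480895996), 86.18592071533203)
top ends [array([205.8496, 170.7434], dtype=float32), array([210.208 , 236.1195], dtype=float32)] mid85 [[0.5015 0.2199 0.085 ]]
scene ((377.5, 269.5), (29.0, 57.0), 90.0)
scene ends [array([349. , 269.5], dtype=float32), array([406. , 269.5], dtype=float32)] mid85 [[0.5023 0.2149 0.085 ]]
axis from 2 views [-0.8403  0.0799 -0.5361]
mouth yaw candidates deg [196.6835  -6.5207]
mouth yaw candidates deg [113.5314  -2.1376]
mark [[ 0.4921 -0.1803  0.061 ]]
vial 358.368408203125 235.0 9.837150573730469 [[ 0.4314 -0.0931  0.12  ]]
bottlecap 277.7727355957031 208.22727966308594 6.613691806793213 [[0.4827 0.0627 0.16  ]]
jar 193.14747619628906 278.2409973144531 13.046529769897461 [[0.3447 0.2527 0.07  ]]
disc 438.0014953613281 175.41842651367188 18.264509201049805 [[ 0.5597 -0.2713  0.06  ]]
skirt 401.28125 230.5 16.65329933166504 [[ 0.4413 -0.1867  0.072 ]]
```

View pics/dry.png

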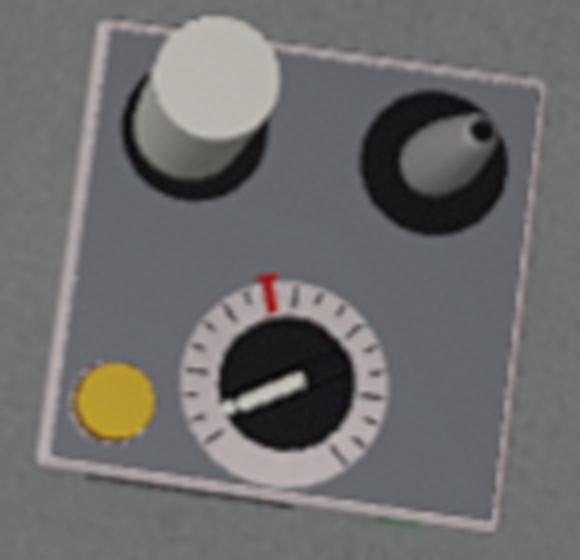

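The crop shows the deck corners at about (102,22), (545,83), (492,530) and (40,462). The dial axis is near (288,384) with the pointer tip at (228,407), the red mark is at (267,293), and the peg disc centre is at (434,163). The disc-to-dial distance measures 145.4 mm against 145.3 expected, so the calibration holds up.

```bash
cat >> h.py <<'E'
from scipy.spatial.transform import Rotation as Ro
np.set_printoptions(precision=4,suppress=True)
def ori(psi,th):
    p,t=np.radians([psi,th]); z=np.array([np.sin(t)*np.cos(p),np.sin(t)*np.sin(p),-np.cos(t)]); y=np.array([-np.sin(p),np.cos(p),0])
    return Ro.from_matrix(np.c_[np.cross(y,z),y,z])
def rel(o,pos,R,p0=None,R0=None):
    p0=o['tcp_pos'] if p0 is None else p0; R0=Ro.from_quat(o['ee_rot']) if R0 is None else R0
    print('xyz',R0.inv().apply(np.array(pos)-p0)/.3,'ang',(R0.inv()*R).as_rotvec()/np.pi)
E
python3 - <<'E'
from h import *
c=np.array([[102,22],[545,83],[492,530],[40,462]])/4-.375+[330,135]
P=onz('top',c,.06)[:,:2]; C=P.mean(0); print('centre',C,'sides',[np.linalg.norm(P[i]-P[i-1]) for i in range(4)])
a=[P[0]-P[3],P[1]-P[2]]; print('yaw',[np.degrees(np.arctan2(*v[::-1])) for v in a])
y=np.radians(np.mean([np.degrees(np.arctan2(*v[::-1])) for v in a])); R=np.array([[np.cos(y),-np.sin(y)],[np.sin(y),np.cos(y)]])
print('dial',C+R@[-.062,0],'pegR',C+R@[.068,-.065],'pegL',C+R@[.068,.065])
o=get_obs(); rel(o,[.5,-.1,.32],ori(-78,0));
E
```

```text
centre [ 0.502  -0.1946] sides [np.float64(0.24168667812904365), np.float64(0.24210052646186994), np.float64(0.2424347902794107), np.float64(0.2403260804640882)]
yaw [np.float64(-8.837881138594541), np.float64(-9.257457328420008)]
dial [ 0.4408 -0.1849] pegR [ 0.559  -0.2695] pegL [ 0.5794 -0.1411]
xyz [ 1.4697 -1.2293 -0.3516] ang [-0.0002 -0.0002 -0.462 ]
```

Call:
apply_moves:
  commands:
    - {"xyz": [0.3, -0.2, -0.35], "angular": [0, 0, -0.1], "claw": 95}
    - {"xyz": [0.6, -0.4, -0.35], "angular": [0, 0, -0.2], "claw": 95}
    - {"xyz": [0.9, -1, -0.35], "angular": [0, 0, -0.4], "claw": 95}
    - {"xyz": [0.9, -1, -0.35], "angular": [0, 0, -0.4], "claw": 95}
    - {"xyz": [0.9, -1, -0.35], "angular": [0, 0, -0.4], "claw": 95}
    - {"xyz": [0.9, -1, -0.35], "angular": [0, 0, -0.4], "claw": 95}
    - {"xyz": [0.9, -1, -0.35], "angular": [0, 0, -0.4], "claw": 95}
    - {"xyz": [0.9, -1, -0.35], "angular": [0, 0, -0.4], "claw": 95}
    - {"xyz": [0.9, -1, -0.35], "angular": [0, 0, -0.4], "claw": 95}
    - {"xyz": [0.9, -1, -0.35], "angular": [0, 0, -0.4], "claw": 95}

```text
clock: 1.1
tcp_pos: [0.3612, -0.2178, 0.3204]
ee_rot: [0.7, 0.714, 0.0, 0.001]
ft_force: [0.3, -0.0, 0.2]
width: 1.001
grasp_force: 0.0
```

Run:
```python
from h import *
o=get_obs(); print(o['clock'],o['tcp_pos'],o['joint_pos'],o['ft_force']); rel(o,[.52,.20,.30],ori(-6,0))
```

```text
1.1 [ 0.3612 -0.2178  0.3204] [-0.6998  0.0833  1.8586  0.0004  1.1984 -0.7198] [ 0.2684 -0.0225  0.2151]
xyz [1.3819 0.557  0.0678] ang [ 0.0002  0.0004 -0.4603]
```

Call:
apply_moves:
  commands:
    - {"xyz": [1, 0.55, 0.0], "angular": [0, 0, -0.46], "claw": 95}
    - {"xyz": [1, 0.55, 0.0], "angular": [0, 0, -0.46], "claw": 95}
    - {"xyz": [1, 0.55, 0.0], "angular": [0, 0, -0.46], "claw": 95}
    - {"xyz": [1, 0.55, 0.0], "angular": [0, 0, -0.46], "claw": 95}
    - {"xyz": [1, 0.55, 0.0], "angular": [0, 0, -0.46], "claw": 95}
    - {"xyz": [1, 0.55, 0.0], "angular": [0, 0, -0.46], "claw": 95}
    - {"xyz": [1, 0.55, 0.0], "angular": [0, 0, -0.46], "claw": 95}
    - {"xyz": [1, 0.55, 0.0], "angular": [0, 0, -0.46], "claw": 95}
    - {"xyz": [1, 0.55, 0.0], "angular": [0, 0, -0.46], "claw": 95}
    - {"xyz": [1, 0.55, 0.0], "angular": [0, 0, -0.46], "claw": 95}
    - {"xyz": [1, 0.55, 0.0], "angular": [0, 0, -0.46], "claw": 95}

```text
clock: 2.2
tcp_pos: [0.5213, 0.0813, 0.319]
ee_rot: [0.055, 0.998, -0.0, -0.0]
ft_force: [1.1, -0.1, 0.2]
width: 0.997
grasp_force: 0.0
```

Run:
```python
from h import *
from scipy.optimize import least_squares
o=get_obs(); print(o['clock'],o['tcp_pos'],o['joint_pos'])
# planar fit: tool-down samples: r=a2 sin q2+a3 sin(q2+q3)+e cos.. ; wrist z = h+a2 cos q2+a3 cos(q2+q3)-L
D=[([.202,-.592,.2145],[.491,1.559]),([.3612,-.2178,.3204],[.0833,1.8586]),(list(o['tcp_pos']),list(o['joint_pos'][1:3]))]
def f(x):
    r=[]
    for p,(a,b) in D:
        R=np.hypot(p[0],p[1]); rr=np.sqrt(R*R-.066**2)
        r+=[x[0]+x[1]*np.sin(a)+x[2]*np.sin(a+b)+x[4]*np.cos(a+b)-rr, x[3]+x[1]*np.cos(a)+x[2]*np.cos(a+b)-x[4]*np.sin(a+b)-p[2]]
    return r
s=least_squares(f,[0,.45,.45,0,0]); print('r0,a2,a3,h-L,e',s.x,s.cost)
rel(o,[.52,.20,.30],ori(-6,0))
```

```text
2.2 [0.5213 0.0813 0.319 ] [ 0.0296  0.2562  1.6433 -0.0002  1.243  -1.4302]
r0,a2,a3,h-L,e [-0.0008  0.5851  0.4095 -0.0811  0.0355] 3.583598221244293e-09
xyz [0.0482 0.3927 0.0634] ang [-0.0001 -0.0003 -0.002 ]
```

```bash
cat >> h.py <<'E'
def gz(psi,th): return ori(psi,th).as_matrix()[:,2]
E
python3 - <<'E'
from h import *
M=np.array([.502,.2185,.085]); a=np.radians(35); y=np.radians(-6)
m=np.array([-np.cos(a)*np.cos(y),-np.cos(a)*np.sin(y),-np.sin(a)])
print('ends px',[proj(n,[M-.065*m,M,M+.065*m]).round(0).tolist() for n in('top','scene')])
G=M-.025*m; z=gz(-6,-35); o=get_obs()
T=G+.0188*z; print(T); rel(o,T-.15*z,ori(-6,-35));
E
```

```text
ends px [[[207.0, 175.0], [209.0, 203.0], [211.0, 229.0]], [[359.0, 269.0], [379.0, 271.0], [396.0, 272.0]]]
[0.5116 0.2175 0.0839]
xyz [-0.2047  0.4494  0.3737] ang [ 0.0005  0.1942 -0.0019]
```

Call:
apply_moves:
  commands:
    - {"xyz": [-0.2, 0.45, 0.1], "angular": [0, 0.194, 0], "claw": 95}
    - {"xyz": [-0.2, 0.45, 0.2], "angular": [0, 0.194, 0], "claw": 95}
    - {"xyz": [-0.2, 0.45, 0.37], "angular": [0, 0.194, 0], "claw": 95}
    - {"xyz": [-0.2, 0.45, 0.37], "angular": [0, 0.194, 0], "claw": 95}
    - {"xyz": [-0.2, 0.45, 0.37], "angular": [0, 0.194, 0], "claw": 95}
    - {"xyz": [-0.2, 0.45, 0.37], "angular": [0, 0.194, 0], "claw": 95}
    - {"xyz": [-0.2, 0.45, 0.37], "angular": [0, 0.194, 0], "claw": 95}

```text
clock: 2.9
tcp_pos: [0.5962, 0.2088, 0.2116]
ee_rot: [0.054, 0.953, 0.017, -0.297]
ft_force: [0.3, 0.0, 1.0]
width: 0.997
grasp_force: 0.0
```

Run:
```python
from h import *
o=get_obs(); print(o['clock'],o['tcp_pos'],o['joint_pos'],o['ee_rot'])
z=gz(-6,-35)
p=o['tcp_pos']; q=o['joint_pos']
x=[-.0008,.5851,.4095,-.0811,.0355]
s=q[1]+q[2]; wr=x[0]+x[1]*np.sin(q[1])+x[2]*np.sin(s)+x[4]*np.cos(s); wz=x[1]*np.cos(q[1])+x[2]*np.cos(s)-x[4]*np.sin(s)
# world z: h+wz = p.z - L*z.z ; h-L=-.0811
L=(p[2]-wz+.0811)/(1+z[2]); print('L',L,'h',L-.0811)
rel(o,[.5116,.2175,.0839],ori(-6,-35)); im=grab_frame('scene'); cv2.imwrite('pics/s1.png',cv2.resize(im[140:340,260:500],None,fx=3,fy=3)[:,:,::-1])
```

```text
2.9 [0.5962 0.2088 0.2116] [ 0.1647  0.7564  1.1823  0.1602  1.7855 -1.3061] [ 0.0539  0.9533  0.017  -0.2967]
L 0.2630230479557773 h 0.1819230479557773
xyz [-0.0082 -0.0032  0.5113] ang [ 0.0016  0.0023 -0.0021]
```

View pics/s1.png

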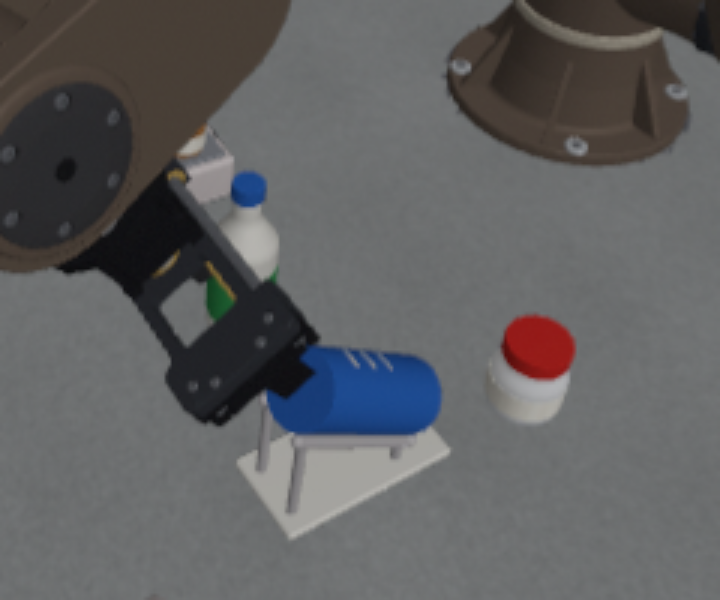

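The view shows the gripper lined up behind the beaker's closed end at crop (300,390). The bottle at (245,250) and the jar at (540,370) are clear, so I move in.

Call:
apply_moves:
  commands:
    - {"xyz": [-0.008, -0.003, 0.12], "angular": [0.0016, 0.0023, -0.002], "claw": 95}
    - {"xyz": [-0.008, -0.003, 0.24], "angular": [0.0016, 0.0023, -0.002], "claw": 95}
    - {"xyz": [-0.008, -0.003, 0.34], "angular": [0.0016, 0.0023, -0.002], "claw": 95}
    - {"xyz": [-0.008, -0.003, 0.44], "angular": [0.0016, 0.0023, -0.002], "claw": 95}
    - {"xyz": [-0.008, -0.003, 0.51], "angular": [0.0016, 0.0023, -0.002], "claw": 95}
    - {"xyz": [-0.008, -0.003, 0.51], "angular": [0.0016, 0.0023, -0.002], "claw": 95}
    - {"xyz": [-0.008, -0.003, 0.51], "angular": [0.0016, 0.0023, -0.002], "claw": 95}
    - {"xyz": [-0.008, -0.003, 0.51], "angular": [0.0016, 0.0023, -0.002], "claw": 95}

```text
clock: 3.75
tcp_pos: [0.512, 0.218, 0.0844]
ee_rot: [0.049, 0.952, 0.016, -0.301]
ft_force: [0.0, -0.1, 0.1]
width: 0.998
grasp_force: 0.0
```

Call:
apply_moves:
  commands:
    - {"xyz": [0, 0, 0], "angular": [0, 0, 0], "claw": 66}
    - {"xyz": [0, 0, 0], "angular": [0, 0, 0], "claw": 60}
    - {"xyz": [0, 0, 0], "angular": [0, 0, 0], "claw": 50}
    - {"xyz": [0, 0, 0], "angular": [0, 0, 0], "claw": 50}
    - {"xyz": [0, 0, 0], "angular": [0, 0, 0], "claw": 50}
    - {"xyz": [0, 0, 0], "angular": [0, 0, 0], "claw": 50}
    - {"xyz": [0, 0, 0], "angular": [0, 0, 0], "claw": 50}
    - {"xyz": [0, 0, 0], "angular": [0, 0, 0], "claw": 50}
    - {"xyz": [0, 0, 0], "angular": [0, 0, 0], "claw": 50}
    - {"xyz": [0, 0, 0], "angular": [0, 0, 0], "claw": 50}
  force: 20

```text
clock: 4.75
tcp_pos: [0.5103, 0.217, 0.0819]
ee_rot: [0.049, 0.951, 0.014, -0.304]
ft_force: [-1.1, -7.5, 3.0]
width: 0.641
grasp_force: 19.9
```

Run:
```python
from h import *
o=get_obs(); rel(o,o['tcp_pos']+[0,0,.2],Ro.from_quat(o['ee_rot'])); print(o['ee_rot'],ori(-6,-35).as_quat(), o['joint_pos'])
```

```text
xyz [ 0.3861 -0.0017 -0.5435] ang [0. 0. 0.]
[ 0.049   0.9514  0.0143 -0.3036] [ 0.0499  0.9524  0.0157 -0.3003] [ 0.1987  0.7891  1.5129  0.1719  1.4381 -1.3447]
```

Call:
apply_moves:
  commands:
    - {"xyz": [0.03, 0, -0.042], "angular": [0, 0, 0], "claw": 50}
    - {"xyz": [0.07, 0, -0.1], "angular": [0, 0, 0], "claw": 50}
    - {"xyz": [0.13, 0, -0.18], "angular": [0, 0, 0], "claw": 50}
    - {"xyz": [0.2, 0, -0.28], "angular": [0, 0, 0], "claw": 50}
    - {"xyz": [0.28, 0, -0.39], "angular": [0, 0, 0], "claw": 50}
    - {"xyz": [0.34, 0, -0.48], "angular": [0, 0, 0], "claw": 50}
    - {"xyz": [0.385, 0, -0.54], "angular": [0, 0, 0], "claw": 50}
    - {"xyz": [0.385, 0, -0.54], "angular": [0, 0, 0], "claw": 50}
    - {"xyz": [0.385, 0, -0.54], "angular": [0, 0, 0], "claw": 50}

```text
clock: 5.65
tcp_pos: [0.5097, 0.2183, 0.2808]
ee_rot: [0.049, 0.952, 0.015, -0.303]
ft_force: [0.2, 0.5, -1.3]
width: 0.641
grasp_force: 19.9
```

Run:
```python
from h import *
o=get_obs(); print(o['clock'],o['tcp_pos'],o['width'],o['grasp_force'],o['ft_force'])
G=np.array([.5594,-.2705,.29]); R=ori(-26,20); T=G+.0188*gz(-26,20); print(T)
rel(o,[.55,-.02,.29],ori(-16,-5)); rel(o,T,R,np.array([.55,-.02,.29]),ori(-16,-5))
```

```text
5.65 [0.5097 0.2183 0.2808] 0.6411677351104479 19.88388237543404 [ 0.2165  0.456  -1.3385]
[ 0.5652 -0.2733  0.2723]
xyz [-0.158  -0.7764 -0.1491] ang [-0.0197 -0.1679  0.0533]
xyz [-0.2854 -0.7977  0.0341] ang [ 0.0073 -0.1385  0.0555]
```

Call:
apply_moves:
  commands:
    - {"xyz": [-0.02, -0.08, -0.015], "angular": [-0.002, -0.017, 0.005], "claw": 50}
    - {"xyz": [-0.04, -0.2, -0.037], "angular": [-0.005, -0.042, 0.013], "claw": 50}
    - {"xyz": [-0.07, -0.33, -0.06], "angular": [-0.008, -0.07, 0.022], "claw": 50}
    - {"xyz": [-0.1, -0.46, -0.09], "angular": [-0.012, -0.1, 0.032], "claw": 50}
    - {"xyz": [-0.13, -0.6, -0.12], "angular": [-0.016, -0.13, 0.042], "claw": 50}
    - {"xyz": [-0.15, -0.7, -0.14], "angular": [-0.018, -0.155, 0.05], "claw": 50}
    - {"xyz": [-0.158, -0.776, -0.149], "angular": [-0.02, -0.168, 0.053], "claw": 50}
    - {"xyz": [-0.158, -0.776, -0.149], "angular": [-0.02, -0.168, 0.053], "claw": 50}

```text
clock: 6.45
tcp_pos: [0.5494, -0.022, 0.2891]
ee_rot: [0.14, 0.989, 0.007, -0.044]
ft_force: [-0.1, 0.7, -1.2]
width: 0.643
grasp_force: 19.9
```

Run:
```python
from h import *
o=get_obs(); print(o['clock'],o['tcp_pos'],o['width'],o['joint_pos'])
G=np.array([.5594,-.2705,.29]); R=ori(-26,20); T=G+.0188*gz(-26,20); rel(o,T,R)
```

```text
6.45 [ 0.5494 -0.022   0.2891] 0.6434241345234449 [-0.1655  0.3501  1.5884  0.0113  1.2906 -1.4582]
xyz [-0.2871 -0.7903  0.0304] ang [ 0.0074 -0.1388  0.0547]
```

Call:
apply_moves:
  commands:
    - {"xyz": [-0.03, -0.08, 0], "angular": [0, -0.015, 0.005], "claw": 50}
    - {"xyz": [-0.07, -0.2, 0], "angular": [0.002, -0.035, 0.013], "claw": 50}
    - {"xyz": [-0.12, -0.33, 0], "angular": [0.003, -0.06, 0.022], "claw": 50}
    - {"xyz": [-0.17, -0.47, 0.01], "angular": [0.005, -0.085, 0.032], "claw": 50}
    - {"xyz": [-0.22, -0.6, 0.02], "angular": [0.006, -0.11, 0.042], "claw": 50}
    - {"xyz": [-0.26, -0.72, 0.025], "angular": [0.007, -0.13, 0.05], "claw": 50}
    - {"xyz": [-0.287, -0.79, 0.03], "angular": [0.007, -0.139, 0.055], "claw": 50}
    - {"xyz": [-0.287, -0.79, 0.03], "angular": [0.007, -0.139, 0.055], "claw": 50}
    - {"xyz": [-0.287, -0.79, 0.03], "angular": [0.007, -0.139, 0.055], "claw": 50}
    - {"xyz": [-0.287, -0.79, 0.03], "angular": [0.007, -0.139, 0.055], "claw": 50}

```text
clock: 7.45
tcp_pos: [0.5669, -0.2698, 0.2727]
ee_rot: [0.22, 0.96, -0.038, 0.169]
ft_force: [-0.4, -0.2, -0.3]
width: 0.644
grasp_force: 19.9
```

Run:
```python
from h import *
o=get_obs(); print(o['clock'],o['tcp_pos'],o['width'],o['joint_pos'],o['ft_force'])
R=Ro.from_quat(o['ee_rot']); G=o['tcp_pos']-.0188*R.as_matrix()[:,2]; print('G',G,'tilt',R.as_matrix()[:,2])
a=grab_frame('scene'); b=grab_frame('top'); cv2.imwrite('pics/s2f.png',a[:,:,::-1]); cv2.imwrite('pics/t2f.png',b[:,:,::-1])
A=cv2.resize(a[90:240,190:340],None,fx=2.6,fy=2.6); B=cv2.resize(b[110:260,340:490],None,fx=2.6,fy=2.6)
cv2.imwrite('pics/both2.png',np.hstack([A,B])[:,:,::-1])
```

```text
7.45 [ 0.5669 -0.2698  0.2727] 0.643532291821036 [-0.5677  0.3201  1.7231  0.0615  0.7534 -1.7254] [-0.409  -0.1619 -0.3495]
G [ 0.5611 -0.2671  0.2904] tilt [ 0.3082 -0.1467 -0.94  ]
```

View pics/both2.png

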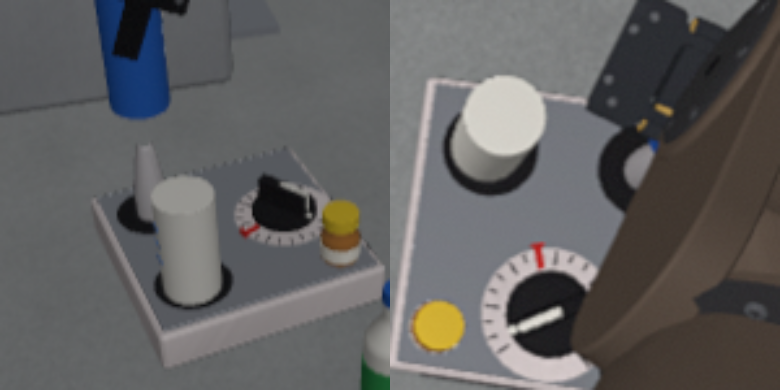

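The left half shows the beaker nearly upright above the peg, with its rim bottom near (140,112) and the peg top near (147,148). The right half shows the arm hiding most of the peg. I check the beaker's lean numerically in the scene view.

```bash
cat > lean.py <<'E'
from h import *
import sys
o=get_obs(); R=Ro.from_quat(o['ee_rot']); G=o['tcp_pos']-.0188*R.as_matrix()[:,2]
a=cv2.imread(sys.argv[1])[:,:,::-1].copy()
m=mask(a,100,130,120,40,(200,60,275,160)); c=big(m); print(cv2.boundingRect(c))
rows=[]
for r in range(int(sys.argv[2]),int(sys.argv[3])):
    x=np.where(m[r]>0)[0]; rows.append((r,x.min(),x.max()))
rows=np.array(rows); print(rows[::4].tolist())
l=np.polyfit(rows[:,0],rows[:,1],1);rr=np.polyfit(rows[:,0],rows[:,2],1); print('slopes',l,rr)
r0=rows[:,0].mean()
for d in (-.09,.04): print('pred axis px',proj('scene',[G+[0,0,d]]))
# predicted edge slopes of an upright cylinder at G: silhouette lines
E=K('scene')[2]; C=-E[:3,:3].T@E[:3,3]; v=(G-C)[:2]; v/=np.linalg.norm(v); n=np.array([-v[1],v[0],0])*.03
for s in(-1,1):
    p=proj('scene',[G+s*n+[0,0,-.08],G+s*n+[0,0,-.0]]); sl=(p[1,0]-p[0,0])/(p[1,1]-p[0,1]); print('pred edge',p.round(1).tolist(),'slope',sl)
E
python3 lean.py pics/s2f.png 114 130
```

```text
(226, 80, 29, 56)
[[114, 230, 253], [118, 231, 253], [122, 231, 254], [126, 232, 254]]
slopes [  0.1338 215.0529] [  0.0926 242.3059]
pred axis px [[243.4742 129.5422]]
pred axis px [[237.0405  82.5852]]
pred edge [[254.6, 125.1], [251.4, 96.9]] slope 0.11320086451541403
pred edge [[231.3, 127.4], [226.8, 99.1]] slope 0.16124429126194675
```

Run:
```python
from h import *
o=get_obs(); R=Ro.from_quat(o['ee_rot']); G=o['tcp_pos']-.0188*R.as_matrix()[:,2]
t=np.linspace(0,2*np.pi,60); C=np.c_[.03*np.cos(t),.03*np.sin(t),0*t]; print('pred rim max row',proj('scene',G+[0,0,-.09]+C)[:,1].max())
for z in(.0,-.10,-.135,-.145): rel(o,o['tcp_pos']+[-.0017,-.0034,z],R)
rel(o,o['tcp_pos'],ori(-26,20))
```

```text
pred rim max row 135.80206131047254
xyz [ 0.0002 -0.0127 -0.0001] ang [0. 0. 0.]
xyz [ 0.1142 -0.0133  0.3131] ang [0. 0. 0.]
xyz [ 0.1542 -0.0135  0.4227] ang [0. 0. 0.]
xyz [ 0.1656 -0.0136  0.4541] ang [0. 0. 0.]
xyz [0. 0. 0.] ang [0.001  0.0001 0.0009]
```

Call:
apply_moves:
  commands:
    - {"xyz": [0, -0.013, 0], "angular": [0, 0, 0], "claw": 50}
    - {"xyz": [0.02, -0.013, 0.055], "angular": [0, 0, 0], "claw": 50}
    - {"xyz": [0.045, -0.013, 0.12], "angular": [0, 0, 0], "claw": 50}
    - {"xyz": [0.07, -0.013, 0.19], "angular": [0, 0, 0], "claw": 50}
    - {"xyz": [0.093, -0.013, 0.255], "angular": [0, 0, 0], "claw": 50}
    - {"xyz": [0.114, -0.013, 0.313], "angular": [0, 0, 0], "claw": 50}
    - {"xyz": [0.13, -0.013, 0.355], "angular": [0, 0, 0], "claw": 50}
    - {"xyz": [0.143, -0.013, 0.392], "angular": [0, 0, 0], "claw": 50}
    - {"xyz": [0.15, -0.0135, 0.412], "angular": [0, 0, 0], "claw": 50}
    - {"xyz": [0.15, -0.0135, 0.412], "angular": [0, 0, 0], "claw": 50}

```text
clock: 8.55
tcp_pos: [0.565, -0.2745, 0.1411]
ee_rot: [0.221, 0.96, -0.038, 0.169]
ft_force: [0.6, -0.1, -0.2]
width: 0.642
grasp_force: 19.9
```

Run:
```python
from h import *
o=get_obs(); R=Ro.from_quat(o['ee_rot']); G=o['tcp_pos']-.0188*R.as_matrix()[:,2]; print(o['clock'],G,o['ft_force'],o['joint_pos'],o['width'])
for z in(-.002,-.004,-.006,-.008): rel(o,o['tcp_pos']+[.5594-G[0],-.2705-G[1],z],R)
```

```text
8.55 [ 0.5592 -0.2717  0.1587] [ 0.5962 -0.0619 -0.1588] [-0.5768  0.4794  1.8758  0.1041  0.4422 -1.7821] 0.6419358108086664
xyz [0.0035 0.004  0.0058] ang [0. 0. 0.]
xyz [0.0057 0.004  0.0121] ang [0. 0. 0.]
xyz [0.008  0.004  0.0184] ang [0. 0. 0.]
xyz [0.0103 0.004  0.0246] ang [0. 0. 0.]
```

Call:
apply_moves:
  commands:
    - {"xyz": [0.004, 0, 0.01], "angular": [0, 0, 0], "claw": 50}
    - {"xyz": [0.006, 0, 0.016], "angular": [0, 0, 0], "claw": 50}
    - {"xyz": [0.008, 0, 0.022], "angular": [0, 0, 0], "claw": 50}
    - {"xyz": [0.008, 0, 0.022], "angular": [0, 0, 0], "claw": 50}

```text
clock: 8.95
tcp_pos: [0.5651, -0.2747, 0.1346]
ee_rot: [0.221, 0.96, -0.038, 0.17]
ft_force: [-1.2, 0.4, -1.1]
width: 0.642
grasp_force: 19.9
```

Call:
apply_moves:
  commands:
    - {"xyz": [0.0011, 0, 0.003], "angular": [0, 0, 0], "claw": 50}
    - {"xyz": [0.0022, 0, 0.006], "angular": [0, 0, 0], "claw": 50}
    - {"xyz": [0.0022, 0, 0.006], "angular": [0, 0, 0], "claw": 50}

```text
clock: 9.25
tcp_pos: [0.5651, -0.2746, 0.1326]
ee_rot: [0.221, 0.96, -0.038, 0.17]
ft_force: [-0.3, 0.3, -0.6]
width: 0.643
grasp_force: 19.9
```

Call:
apply_moves:
  commands:
    - {"xyz": [0.0011, 0, 0.003], "angular": [0, 0, 0], "claw": 50}
    - {"xyz": [0.0011, 0, 0.003], "angular": [0, 0, 0], "claw": 50}

```text
clock: 9.45
tcp_pos: [0.5652, -0.2747, 0.1318]
ee_rot: [0.221, 0.96, -0.038, 0.17]
ft_force: [-0.6, 0.3, -0.5]
width: 0.646
grasp_force: 19.9
```

Call:
apply_moves:
  commands:
    - {"xyz": [0.0011, 0, 0.003], "angular": [0, 0, 0], "claw": 50}
    - {"xyz": [0.0011, 0, 0.003], "angular": [0, 0, 0], "claw": 50}

```text
clock: 9.65
tcp_pos: [0.5655, -0.275, 0.1315]
ee_rot: [0.221, 0.96, -0.039, 0.171]
ft_force: [-0.7, 0.3, 5.6]
width: 0.639
grasp_force: 19.9
```

Contact at 5.6 N, so the rim is on the deck. I release and back off along the tool.

Call:
apply_moves:
  commands:
    - {"xyz": [0, 0, 0], "angular": [0, 0, 0], "claw": 64}
    - {"xyz": [0, 0, 0], "angular": [0, 0, 0], "claw": 70}
    - {"xyz": [0, 0, 0], "angular": [0, 0, 0], "claw": 80}
    - {"xyz": [0, 0, 0], "angular": [0, 0, 0], "claw": 88}
    - {"xyz": [0, 0, 0], "angular": [0, 0, 0], "claw": 88}
    - {"xyz": [0, 0, 0], "angular": [0, 0, 0], "claw": 88}

```text
clock: 10.25
tcp_pos: [0.5651, -0.2746, 0.1307]
ee_rot: [0.221, 0.96, -0.038, 0.17]
ft_force: [0.1, -0.6, -0.3]
width: 0.917
grasp_force: 0.0
```

Run:
```python
from h import *
o=get_obs(); R=Ro.from_quat(o['ee_rot']); p=o['tcp_pos']; print(o['clock'],p,o['width'],o['grasp_force'],o['ft_force'])
rel(o,p-.12*R.as_matrix()[:,2],R)
a=grab_frame('scene'); cv2.imwrite('pics/s3.png',a[:,:,::-1])
```

```text
10.25 [ 0.5651 -0.2746  0.1307] 0.9170345220212841 0.0 [ 0.1032 -0.5656 -0.29  ]
xyz [ 0.   0.  -0.4] ang [0. 0. 0.]
```

Call:
apply_moves:
  commands:
    - {"xyz": [0, 0, -0.05], "angular": [0, 0, 0], "claw": 88}
    - {"xyz": [0, 0, -0.13], "angular": [0, 0, 0], "claw": 88}
    - {"xyz": [0, 0, -0.25], "angular": [0, 0, 0], "claw": 88}
    - {"xyz": [0, 0, -0.4], "angular": [0, 0, 0], "claw": 88}
    - {"xyz": [0, 0, -0.55], "angular": [0, 0, 0], "claw": 88}
    - {"xyz": [0, 0, -0.65], "angular": [0, 0, 0], "claw": 88}
    - {"xyz": [0, 0, -0.65], "angular": [0, 0, 0], "claw": 88}
    - {"xyz": [0, 0, -0.65], "angular": [0, 0, 0], "claw": 88}

```text
clock: 11.1
tcp_pos: [0.5044, -0.2455, 0.3151]
ee_rot: [0.221, 0.96, -0.039, 0.171]
ft_force: [0.3, -0.5, -0.5]
width: 0.925
grasp_force: 0.0
```

Run:
```python
from h import *
o=get_obs(); print(o['clock'],o['tcp_pos'],o['joint_pos'])
a=grab_frame('scene'); b=grab_frame('top'); cv2.imwrite('pics/s4f.png',a[:,:,::-1]); cv2.imwrite('pics/t4f.png',b[:,:,::-1])
A=cv2.resize(a[90:240,190:340],None,fx=2.6,fy=2.6); B=cv2.resize(b[130:280,330:480],None,fx=2.6,fy=2.6)
cv2.imwrite('pics/both4.png',np.hstack([A,B])[:,:,::-1])
```

```text
11.1 [ 0.5044 -0.2455  0.3151] [-0.5955  0.1769  1.8058  0.0699  0.8118 -1.7535]
```

View pics/both4.png

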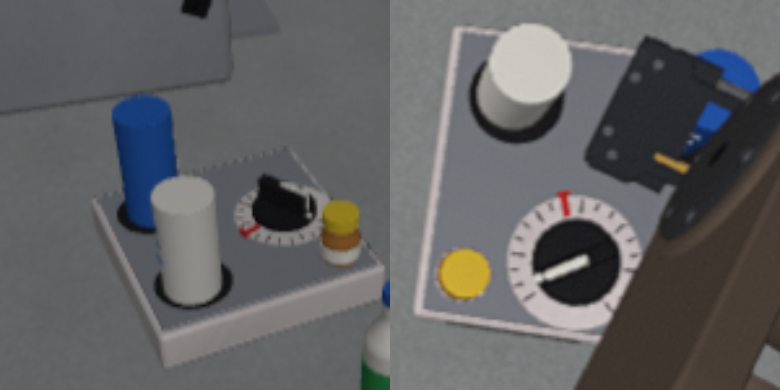

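The left half shows the blue beaker upright on its disc beside the white one, and the vial undisturbed. The right half shows the pointer tip at about (540,277), the dial axis near (577,262), and the mark at (565,203). Next I measure the dial angles.

```bash
cat > dial.py <<'E'
from h import *
import sys
T=cv2.imread(sys.argv[1])[:,:,::-1].copy()
g=T.min(2); g2=np.zeros_like(g); g2[200:262,370:432]=g[200:262,370:432]
h=big((g2>150).astype(np.uint8)); hull=cv2.convexHull(h).reshape(-1,2)
W=onz('top',hull,.0605)[:,:2]; A=np.c_[2*W,np.ones(len(W))]; s=np.linalg.lstsq(A,(W**2).sum(1),rcond=None)[0]
c=s[:2]; r=np.sqrt(s[2]+c@c); print('ring',c,r,'resid mm',1000*np.std(np.linalg.norm(W-c,axis=1)))
m=mask(T,0,8,120,60,(385,195,410,222))|mask(T,172,180,120,60,(385,195,410,222)); M=cv2.moments(big(m)); mk=onz('top',[[M['m10']/M['m00'],M['m01']/M['m00']]],.061)[0,:2]
c=(np.array([.4408,-.1849])+[.4413,-.1867]+c)/3 if len(sys.argv)<3 else c
print('axis',c,'mark r',np.linalg.norm(mk-c),'yaw',np.degrees(np.arctan2(*(mk-c)[::-1])))
ys,xs=np.mgrid[200:262,370:432]; uv=np.c_[xs.ravel(),ys.ravel()]; gv=g[200:262,370:432].ravel().astype(float)
P=onz('top',uv,.1)[:,:2]-c; rr=np.linalg.norm(P,axis=1)
k=(rr<.032)&(gv>105); p=P[k]; w=gv[k]-90; mu=(w[:,None]*p).sum(0)/w.sum(); ev,V=np.linalg.eigh(np.cov(p.T,aweights=w)); v=V[:,1]*np.sign(V[:,1]@mu)
print('pointer n',k.sum(),'mean',mu,'yaw mean',np.degrees(np.arctan2(mu[1],mu[0])),'yaw pca',np.degrees(np.arctan2(v[1],v[0])))
E
python3 dial.py pics/top0.png
```

```text
ring [ 0.4264 -0.1795] 0.06183388884640328 resid mm 6.983486653571275
axis [ 0.4362 -0.1837] mark r 0.05598511982893301 yaw 3.3576666602171725
pointer n 96 mean [-0.0056  0.0066] yaw mean 130.28782416779785 yaw pca 59.01995687407422
```

```bash
cat > dial.py <<'E'
from h import *
import sys
def run(T):
    g=cv2.GaussianBlur(T.min(2),(0,0),.6); ys,xs=np.mgrid[195:265,365:437]; uv=np.c_[xs.ravel(),ys.ravel()]
    gv=g[195:265,365:437].ravel().astype(float); c=np.array([.441,-.186])
    W=onz('top',uv,.0605)[:,:2]
    # ring: along rays from the prior centre, outermost white sample under 66 mm (azimuths away from the front lip)
    pts=[]
    for a in np.radians(np.arange(-120,121,5)):
        r=np.arange(.046,.068,.0005); q=c+r[:,None]*[np.cos(a),np.sin(a)]; px=proj('top',np.c_[q,0*r+.0605]).astype(np.float32)
        s=cv2.remap(g,px[None,:,0],px[None,:,1],cv2.INTER_LINEAR)[0].astype(float); d=np.gradient(s); i=d.argmin()
        if d[i]<-2: pts.append(q[i])
    from scipy.optimize import least_squares
    P=np.array(pts); s=least_squares(lambda x:np.linalg.norm(P-x[:2],axis=1)-x[2],[*c,.06],loss='soft_l1',f_scale=.001).x
    print('ring',s,len(P)); c=s[:2]
    m=mask(T,0,8,120,60,(385,195,410,222))|mask(T,172,180,120,60,(385,195,410,222)); M=cv2.moments(big(m)); mk=onz('top',[[M['m10']/M['m00'],M['m01']/M['m00']]],.061)[0,:2]
    my=np.degrees(np.arctan2(*(mk-c)[::-1])); print('mark r',np.linalg.norm(mk-c),'yaw',my)
    Q=onz('top',uv,.1)[:,:2]-c; k=(np.linalg.norm(Q,axis=1)<.033)&(gv>110)
    n,lab=cv2.connectedComponents(k.reshape(ys.shape).astype(np.uint8)); 
    b=max(range(1,n),key=lambda i:(lab==i).sum()); p=Q[lab.ravel()==b]; w=gv[lab.ravel()==b]-80; mu=np.average(p,0,w); V=np.linalg.eigh(np.cov(p.T,aweights=w))[1][:,1]; V*=np.sign(V@mu)
    print('pointer n',len(p),'mean',mu,'yaw mean',np.degrees(np.arctan2(mu[1],mu[0])),'pca',np.degrees(np.arctan2(V[1],V[0])),'extent',(p@V).min(),(p@V).max())
if __name__=='__main__': run(cv2.imread(sys.argv[1])[:,:,::-1].copy())
E
python3 dial.py pics/top0.png
```

```text
ring [ 0.4411 -0.1871  0.055 ] 49
mark r 0.051384509167149345 yaw 7.461081351650745
pointer n 65 mean [-0.0048  0.0136] yaw mean 109.47173576328625 pca 111.64744001798788 extent -0.002962664124257719 0.032678626073926784
```

Run:
```python
from h import *
o=get_obs(); rel(o,[.441,-.1868,.22],ori(-69,0))
```

```text
xyz [0.3657 0.0832 0.198 ] ang [0.0423 0.1055 0.237 ]
```

Call:
apply_moves:
  commands:
    - {"xyz": [0.366, 0.083, 0.05], "angular": [0.042, 0.1055, 0.237], "claw": 50}
    - {"xyz": [0.366, 0.083, 0.1], "angular": [0.042, 0.1055, 0.237], "claw": 50}
    - {"xyz": [0.366, 0.083, 0.15], "angular": [0.042, 0.1055, 0.237], "claw": 50}
    - {"xyz": [0.366, 0.083, 0.198], "angular": [0.042, 0.1055, 0.237], "claw": 50}
    - {"xyz": [0.366, 0.083, 0.198], "angular": [0.042, 0.1055, 0.237], "claw": 50}
    - {"xyz": [0.366, 0.083, 0.198], "angular": [0.042, 0.1055, 0.237], "claw": 50}
    - {"xyz": [0.366, 0.083, 0.198], "angular": [0.042, 0.1055, 0.237], "claw": 50}
    - {"xyz": [0.366, 0.083, 0.198], "angular": [0.042, 0.1055, 0.237], "claw": 50}
    - {"xyz": [0.366, 0.083, 0.198], "angular": [0.042, 0.1055, 0.237], "claw": 50}

```text
clock: 12.1
tcp_pos: [0.441, -0.1869, 0.2202]
ee_rot: [0.566, 0.825, 0.0, 0.001]
ft_force: [-0.6, -1.1, 0.0]
width: 0.524
grasp_force: 0.0
```

Run:
```python
from h import *
o=get_obs(); print(o['clock'],o['tcp_pos'],o['width'],o['joint_pos']); rel(o,[.441,-.1868,.077],ori(-69,0))
```

```text
12.1 [ 0.441  -0.1869  0.2202] 0.5240884724044835 [-0.5392  0.2768  1.8986  0.0009  0.9649 -0.9082]
xyz [ 0.0004 -0.0006  0.4774] ang [0.0004 0.0002 0.0006]
```

Call:
apply_moves:
  commands:
    - {"xyz": [0, 0, 0.12], "angular": [0, 0, 0], "claw": 50}
    - {"xyz": [0, 0, 0.24], "angular": [0, 0, 0], "claw": 50}
    - {"xyz": [0, 0, 0.34], "angular": [0, 0, 0], "claw": 50}
    - {"xyz": [0, 0, 0.42], "angular": [0, 0, 0], "claw": 50}
    - {"xyz": [0, 0, 0.475], "angular": [0, 0, 0], "claw": 50}
    - {"xyz": [0, 0, 0.475], "angular": [0, 0, 0], "claw": 50}
    - {"xyz": [0, 0, 0.475], "angular": [0, 0, 0], "claw": 50}

```text
clock: 12.8
tcp_pos: [0.4416, -0.187, 0.0785]
ee_rot: [0.566, 0.824, 0.001, 0.001]
ft_force: [1.2, 0.4, -0.4]
width: 0.527
grasp_force: 0.0
```

Call:
apply_moves:
  commands:
    - {"xyz": [0, 0, 0], "angular": [0, 0, 0], "claw": 30}
    - {"xyz": [0, 0, 0], "angular": [0, 0, 0], "claw": 16}
    - {"xyz": [0, 0, 0], "angular": [0, 0, 0], "claw": 5}
    - {"xyz": [0, 0, 0], "angular": [0, 0, 0], "claw": 5}
    - {"xyz": [0, 0, 0], "angular": [0, 0, 0], "claw": 5}
    - {"xyz": [0, 0, 0], "angular": [0, 0, 0], "claw": 5}
    - {"xyz": [0, 0, 0], "angular": [0, 0, 0], "claw": 5}
    - {"xyz": [0, 0, 0], "angular": [0, 0, 0], "claw": 5}
  force: 15

```text
clock: 13.6
tcp_pos: [0.4414, -0.1871, 0.0782]
ee_rot: [0.566, 0.824, 0.0, 0.001]
ft_force: [-3.4, -1.8, 4.7]
width: 0.146
grasp_force: 15.0
```

Call:
apply_moves:
  commands:
    - {"xyz": [0, 0, 0], "angular": [0, 0, 0.03], "claw": 5}
    - {"xyz": [0, 0, 0], "angular": [0, 0, 0.07], "claw": 5}
    - {"xyz": [0, 0, 0], "angular": [0, 0, 0.11], "claw": 5}
    - {"xyz": [0, 0, 0], "angular": [0, 0, 0.15], "claw": 5}
    - {"xyz": [0, 0, 0], "angular": [0, 0, 0.19], "claw": 5}
    - {"xyz": [0, 0, 0], "angular": [0, 0, 0.23], "claw": 5}
    - {"xyz": [0, 0, 0], "angular": [0, 0, 0.27], "claw": 5}
    - {"xyz": [0, 0, 0], "angular": [0, 0, 0.31], "claw": 5}
    - {"xyz": [0, 0, 0], "angular": [0, 0, 0.35], "claw": 5}
    - {"xyz": [0, 0, 0], "angular": [0, 0, 0.38], "claw": 5}
    - {"xyz": [0, 0, 0], "angular": [0, 0, 0.4], "claw": 5}
    - {"xyz": [0, 0, 0], "angular": [0, 0, 0.4], "claw": 5}

```text
clock: 14.8
tcp_pos: [0.4433, -0.1877, 0.0783]
ee_rot: [0.943, 0.333, 0.002, 0.002]
ft_force: [7.0, -0.9, -1.8]
width: 0.145
grasp_force: 15.0
```

Call:
apply_moves:
  commands:
    - {"xyz": [0, 0, 0], "angular": [0, 0, 0.03], "claw": 5}
    - {"xyz": [0, 0, 0], "angular": [0, 0, 0.07], "claw": 5}
    - {"xyz": [0, 0, 0], "angular": [0, 0, 0.11], "claw": 5}
    - {"xyz": [0, 0, 0], "angular": [0, 0, 0.15], "claw": 5}
    - {"xyz": [0, 0, 0], "angular": [0, 0, 0.178], "claw": 5}
    - {"xyz": [0, 0, 0], "angular": [0, 0, 0.178], "claw": 5}
    - {"xyz": [0, 0, 0], "angular": [0, 0, 0.178], "claw": 5}

```text
clock: 15.5
tcp_pos: [0.4436, -0.1885, 0.0783]
ee_rot: [0.998, 0.061, 0.003, 0.002]
ft_force: [7.1, -6.1, -4.2]
width: 0.146
grasp_force: 15.0
```

Run:
```python
from h import *
o=get_obs(); M=Ro.from_quat(o['ee_rot']).as_matrix(); print(o['clock'],o['tcp_pos'],o['width'],o['ft_force'],o['ft_torque'],'bar yaw',np.degrees(np.arctan2(M[1,1],M[0,1]))+90)
```

```text
15.5 [ 0.4436 -0.1885  0.0783] 0.1463216628591565 [ 7.1418 -6.0991 -4.2163] [-1.1821 -1.1072 -0.0572] bar yaw 6.941361844979141
```

Call:
apply_moves:
  commands:
    - {"xyz": [0, 0, 0], "angular": [0, 0, 0], "claw": 20}
    - {"xyz": [0, 0, 0], "angular": [0, 0, 0], "claw": 36}
    - {"xyz": [0, 0, 0], "angular": [0, 0, 0], "claw": 40}
    - {"xyz": [0, 0, -0.05], "angular": [0, 0, 0], "claw": 40}
    - {"xyz": [0, 0, -0.15], "angular": [0, 0, 0], "claw": 40}
    - {"xyz": [0, 0, -0.3], "angular": [0, 0, 0], "claw": 40}
    - {"xyz": [0, 0, -0.45], "angular": [0, 0, 0], "claw": 40}
    - {"xyz": [0, 0, -0.6], "angular": [0, 0, 0], "claw": 40}
    - {"xyz": [0, 0, -0.75], "angular": [0, 0, 0], "claw": 40}
    - {"xyz": [0, 0, -0.75], "angular": [0, 0, 0], "claw": 40}

```text
clock: 16.5
tcp_pos: [0.4424, -0.1877, 0.3083]
ee_rot: [0.998, 0.061, 0.005, 0.002]
ft_force: [-0.0, -0.2, -0.3]
width: 0.422
grasp_force: 0.0
```

Run:
```python
from h import *
o=get_obs(); print(o['clock'],o['tcp_pos']); rel(o,[.32,.05,.34],Ro.from_quat(o['ee_rot']))
```

```text
16.5 [ 0.4424 -0.1877  0.3083]
xyz [-0.3078 -0.8353 -0.1131] ang [0. 0. 0.]
```

Call:
apply_moves:
  commands:
    - {"xyz": [0, -0.15, -0.1], "angular": [0, 0, 0], "claw": 40}
    - {"xyz": [0, -0.3, -0.1], "angular": [0, 0, 0], "claw": 40}
    - {"xyz": [0, -0.45, -0.1], "angular": [0, 0, 0], "claw": 40}
    - {"xyz": [0, -0.6, -0.1], "angular": [0, 0, 0], "claw": 40}
    - {"xyz": [0, -0.8, -0.1], "angular": [0, 0, 0], "claw": 40}
    - {"xyz": [0, -0.95, -0.1], "angular": [0, 0, 0], "claw": 40}
    - {"xyz": [0, -0.95, -0.1], "angular": [0, 0, 0], "claw": 40}
    - {"xyz": [0, -0.95, -0.1], "angular": [0, 0, 0], "claw": 40}

```text
clock: 17.3
tcp_pos: [0.406, 0.0968, 0.3325]
ee_rot: [0.998, 0.062, 0.0, 0.0]
ft_force: [0.4, 0.4, 0.4]
width: 0.419
grasp_force: 0.0
```

Run:
```python
from h import *
from dial import run
o=get_obs(); print(o['clock'],o['tcp_pos'])
b=grab_frame('top'); a=grab_frame('scene')
A=cv2.resize(a[90:240,190:340],None,fx=2.6,fy=2.6); B=cv2.resize(b[130:280,330:480],None,fx=2.6,fy=2.6)
cv2.imwrite('pics/both5.png',np.hstack([A,B])[:,:,::-1])
run(b)
c=big(mask(b,100,130,100,40,(400,130,475,200))); (x,y),r=cv2.minEnclosingCircle(c); print('beaker mask',cv2.boundingRect(c), 'top px pred',proj('top',[[.5594,-.2705,.19]]))
```

```text
17.3 [0.406  0.0968 0.3325]
ring [ 0.4413 -0.187   0.055 ] 49
mark r 0.05118854262916428 yaw 7.330321780073034
pointer n 74 mean [0.0154 0.0018] yaw mean 6.722981928547965 pca 7.79407392109428 extent -0.0024274767096865778 0.032948521280495593
beaker mask (424, 149, 48, 42) top px pred [[455.9409 163.4711]]
```

View pics/both5.png

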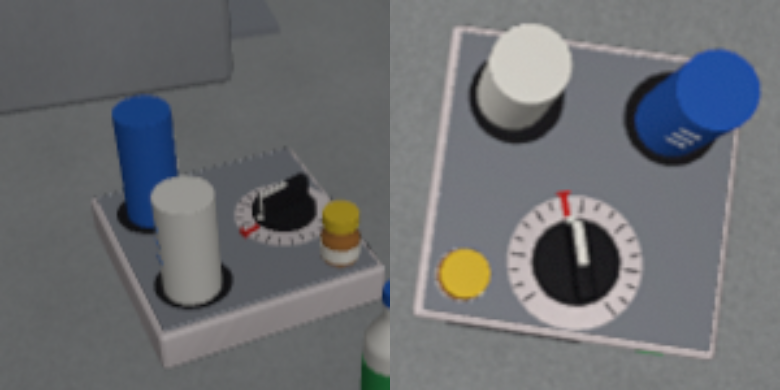

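Both beakers stand upright over their pegs, and the pointer at (573,222) to (582,262) aims at the red mark at (565,203). As a cross-check, I compare the pointer's foot and the bar with their predicted pixels for several dial yaws.

Run:
```python
from h import *
b=cv2.imread('pics/both5.png')
c=np.array([.4412,-.187])
def cr(p): return ((p-[330,130]+.5)*2.6-.5+[390,0]).round(1)
def at(y,r,z): y=np.radians(y); return [c[0]+r*np.cos(y),c[1]+r*np.sin(y),z]
for y in (2,7.3,12): print(y,'tip',cr(proj('top',[at(y,.036,.072)])),'bar top end',cr(proj('top',[at(y,.031,.1)])),'centre top',cr(proj('top',[at(y,0,.1)])),'mark in/out',cr(proj('top',[at(y,.038,.061),at(y,.059,.061)])).tolist())
B=cv2.resize(b[180:290,520:640],None,fx=5,fy=5,interpolation=cv2.INTER_CUBIC); cv2.imwrite('pics/dz.png',B)
```

```text
2 tip [[573.7 217.8]] bar top end [[580.2 221.3]] centre top [[582.7 260.8]] mark in/out [[571.2, 216.5], [569.6, 191.1]]
7.3 tip [[569.6 218.2]] bar top end [[576.5 221.7]] centre top [[582.7 260.8]] mark in/out [[567.0, 216.9], [563.0, 191.7]]
12 tip [[566.  218.9]] bar top end [[573.3 222.2]] centre top [[582.7 260.8]] mark in/out [[563.2, 217.6], [557.2, 192.8]]
```

View pics/dz.png

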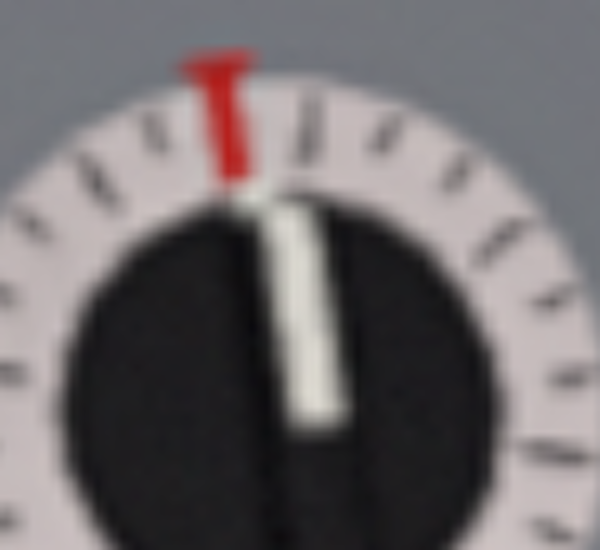

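The enlarged crop puts the bar's end at (577,221), the pointer foot at (570,219), and the mark from (567,216) to (564,192). All of these match the prediction for 7.3° within 1 px, so I hand in.

```bash
python3 -c "
from plant import *
print(hand_in())"
```

```text
the job is handed in; nothing more can be done
None
```

I handed in the job: the blue beaker stands mouth down over the free peg, released, and the dial's pointer measures within about 1° of the red marker; `hand_in()` gave no verdict.

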